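# Tip the die case out of the packed row and confirm the pick

### The job

Take the grey plastic die case out of the tightly packed row of cartons in the rack: tip it forward from behind, towards the robot, until it leans out of the row onto the rack's front rail, then grasp it, lift it clear and stand it upright in the shallow metal tray, wholly inside the rim. When it stands there released, press the key of the pick-confirm unit until you feel it resist firmly, without leaning hard on it. Leave the cartons standing in their places and do not knock over the oil bottle or push the tape roll and the white roller about.

Things in the scene. Friction and masses are not known exactly. Their poses are not given: they have to be found in the camera images.
- rack: fixed dark steel rack, 248 mm wide along y. Origin: underside, under the row's front faces, mid-row; x to the row's back (away from robot), y along the row, z up. Floor 6 mm thick. Five things 60 mm deep stand on it at x 0 to 0.060, y = -0.092, -0.046, 0, 0.046, 0.092, gaps 1 mm. Cheeks at y=+-0.119, 82 mm high (42 in front of the row). Toe strip 4 mm high at x -0.005 to -0.001
- row_back (a point): point on the rack floor (6 mm up), mid-row at the line of the row's back faces (x=0.060 in the rack), axes as the rack's. Behind the row the space is open but for a heel strip 12 mm high at x 0.0015 to 0.0055 from here. All stands on a plywood board laid over the blue crate: its top is at z=0.196, x 0.262 to 0.678, y -0.37 to 0.27
- lean_rail (a point): middle of the axis of the rack's round front rail, 10 mm diameter, along the rack's y over the whole width, 25 mm in front of the row's front faces and 29 mm above the board; the tipped case comes to rest on it
- die_case_mid (a point): centre of the loose grey die case, 60 deep (x) x 44 wide (y) x 88 mm high (z), 0.25 to 0.5 kg; axes along its edges, at first as the rack's. In one of the 3 middle places, flush with the cartons' fronts and backs, 2 mm lower. Pushed forward high on its back it turns about its front foot; past about 34 degrees it falls on by itself to about 42 on the rail; its top is then clear of its neighbours
- die_case: the same case; body origin 22.5 mm to its +y from the centre line, at the level of its underside. Its sides grip the fingers: a finger lifted while still touching its back can drag it upright again, so draw back first. Until it has passed its balance point it falls back upright
- tray: fixed shallow aluminium tray, open on top, 110 (x) x 92 (y) x 14 mm high, walls and floor 4 mm. Origin: centre of its underside. It stands to the right of the rack (-y), nearer to the robot or farther off than the confirm unit
- confirm_unit: fixed grey plastic pick-confirm box, 76 (x) x 70 (y) x 22 mm high, with one white round key in the middle of its top. Origin: centre of its underside
- key_top (a point): centre of the top of the round membrane key, 33 mm diameter, standing 4 mm proud of the box (26 mm above the board); z up. Pressed straight down, hardly any travel
- confirm_key (a joint): travel of the key in m: 0 at rest, 0.0016 at its stop; it counts as pressed beyond 0.001. Stiff spring: 4 N at 0.001, 6.4 N at the stop
- carton_a: brown carton, stands on end in the row: 60 deep x 45 wide x 90 mm high; its body origin is the middle of its +y side face (rack's +y), half-way up; its own y axis points up. It must stay standing in its place
- carton_b: brown carton, stands on end in the row: 60 deep x 45 wide x 90 mm high; its body origin is the middle of its +y side face (rack's +y), half-way up; its own y axis points up. It must stay standing in its place
- carton_c: brown carton, stands on end in the row: 60 deep x 45 wide x 90 mm high; its body origin is the middle of its +y side face (rack's +y), half-way up; its own y axis points up. It must stay standing in its place
- carton_d: brown carton, stands on end in the row: 60 deep x 45 wide x 90 mm high; its body origin is the middle of its +y side face (rack's +y), half-way up; its own y axis points up. It must stay standing in its place
- oiler_by: loose oil bottle with a thin spout, 43 mm diameter, 152 mm high, standing between the rack and the robot; origin at the centre of its underside
- tape_by: loose roll of black tape lying flat behind the rack, 55 mm diameter, 19 mm high; origin at the centre of its underside
- roller_by: loose pale grooved roller standing on end, 41 mm diameter, 26 mm high, behind the rack; origin at the centre of its underside

How it is judged (in metres and radians):
On the way, in this order (a step that is already met when the one before it is completed fails the run):
1. the die case is tipped forward by more than 0.5 rad with its foot still in the rack (angle between die_case_mid's own z axis and vertical above 0.5 rad and z of die_case_mid in the frame of rack below 0.075 m and x of die_case_mid in the frame of rack between -0.05 and 0.04 m and y of die_case_mid in the frame of rack between -0.07 and 0.07 m), for 0.1 s.
2. the die case stands upright in the tray, released (x of die_case_mid in the frame of tray between -0.032 and 0.032 m and y of die_case_mid in the frame of tray between -0.026 and 0.026 m and z of die_case_mid in the frame of tray below 0.054 m and angle between die_case_mid's own z axis and vertical below 0.1 rad and contact force between the fingers and die_case below 0.1 N and linear speed of die_case below 0.02 m/s), for 0.3 s.
3. the key is pressed beyond 0.001 m (about 4 N) by the fingers (value of joint confirm_key above 0.001 m and contact force between the fingers and confirm_unit above 2.5 N), for 0.05 s.
At the end, for the whole second after the job is handed in: Die case upright (0.1 rad) on the tray floor inside the rim, released, at rest; key pressed after that and up again; four cartons upright (0.15 rad) within 30 mm of their places; oil bottle standing; it, the tape and the roller within 50 mm of their starts (all of step 2 and value of joint confirm_key below 0.0006 m and angle between each of carton_a, carton_b, carton_c, carton_d's own y axis and vertical below 0.15 rad and distance of each of carton_a, carton_b, carton_c, carton_d from where it was at the start of the episode below 0.03 m and angle between oiler_by's own z axis and vertical below 0.2 rad and distance of each of oiler_by, tape_by, roller_by from where it was at the start of the episode below 0.05 m); the robot touches nothing.
It fails at once if a carton is tipped by more than 0.5 rad or moved more than 60 mm (angle between any of carton_a, carton_b, carton_c, carton_d's own y axis and vertical above 0.5 rad or distance of any of carton_a, carton_b, carton_c, carton_d from where it was at the start of the episode above 0.06 m).
It fails at once if the oil bottle is knocked over (angle between oiler_by's own z axis and vertical above 0.6 rad).
It fails at once if the confirm unit is loaded with more than 40 N (contact force between anything else and confirm_unit above 40 N).
It also fails if it takes over 69 s, if anything falls off the work surface, if the arm or the gripper's body presses on something with over 40 N, if the wrist force passes 120 N, or if a joint passes its speed limit or range.

### The arm

A 6-joint arm with a two-finger parallel gripper is mounted at the origin on the work surface; the furniture and walls round the work are solid. World frame = base frame: x ahead of the robot, y to its left, z up, the work surface at z = 0. Lengths are in m, angles in degrees, forces in N, time in s.
With the tool pointing down it reaches from about 0.35 to 0.875 m from the base axis. Payload 4.2 kg.
Tool frame: the origin (TCP) lies on the centre line of the jaws, within the pads' length; the fingertips stand 25 mm ahead of it and the grasp point (between the pads) lies 6 mm ahead of it; z points along the fingers, y is the line along which they close (so a half turn about z gives the same grasp; the last joint's range is limited). The gripper opens to 87 mm and grips with 3 to 60 N. Pads are 19 mm wide; open, the fingers measure 117 mm over their backs; the gripper's body (75 mm by 190 mm) begins 51 mm behind the grasp point.
Start: joints at [89.473, 22.042, 0.453, 0, -68.411, -14.817], TCP at [0.165, 0.603, 0.248] pointing down, gripper open.
Joint ranges: [-179.83, 179.83], [-69.29, 118.12], [-61.27, 80.66], [-181.25, 117.63], [-171.15, -9.14], [-177.46, 177.46]. Speed limits (degrees/s): [159.86, 159.86, 180, 180, 180, 180].

### API

Orientations are given as a 3x3 rotation matrix whose columns are the frame's x, y, z axes.
In Python, from station import r gives the robot as it stands.
- The arm moves only by the tool move_arm, never from a script. Its argument "series" is a list of rows, each an object with "grip": the opening, from 0 (shut) to 1 (fully open); "xyz": the shift along the tool's x, y, z in mm, a list of three; "angular": the turn, a rotation vector about the tool's x, y, z in rad, a list of three. A call has 1 to 10 rows; each row is the pose to reach, as a shift and turn from the pose commanded when the call began, along the tool's axes at that moment; what a row does not reach only later rows make up. A row lasts 1/10 s, in which the tool goes at most 50 mm and 8.59 degrees, less where a joint would pass 70% of its speed; a pose out of reach is approached as far as the arm can. A call with a gripper value outside its range is refused whole. The fingers move at their own pace and stop on an object; the grip force is fixed at half the most. Time passes only in rows, so rows that repeat a pose let the fingers close. It gives the time, the measured TCP pose, the force, the opening and the grip force at its end, in the units of the state.
- r.sense(): the state, without advancing time (a new reading comes with each control period).
- r.capture(name): name is "scene" or "top"; returns a dict with "img" (480x640x3 uint8, red, green, blue), "camera_matrix" (3x3 intrinsics, pixels), "rvec" (rotation vector, rad) and "tvec" (3), from world to camera coordinates, as OpenCV has them. Camera axes: x right, y down, z forward; pixel columns grow to the right and rows downward; lengths in m; the calibration is good to about 2 mm. A picture is of the moment at which its call begins. There is no depth.
- r.finish_job(): hands the job in; it is judged then, once.
The state is a dict: "time_s": time; "joints": joint angles; "joint_velocities": joint speeds; "effort": joint torques, N m; "tcp_pos": TCP position; "ee_rot": TCP orientation; "wrist_force": force on the tool from outside, world axes, zero at the start; "moment": the same for the moment, N m; "gripper_width": opening from 0.0 (shut) to 1.0 (fully open); "gripper_force": force on a finger pad.
Only numpy, scipy, OpenCV 4.12 (cv2) and the standard library are available. Lean on these libraries where they do the work, as an engineer would, in place of code of your own. Each camera call takes 0.05 s, during which the arm holds its last target. There are 200 camera calls.

## Working session

There is one attempt and no reset: what is moved stays moved. The work goes in short steps, Python scripts to look and compute and a tool call to move; the robot and the scene stay as the last step left them, time stands still between calls to the robot, and variables do not carry over. Pictures are saved under pics/ and viewed, at most 10 in all, crops included, and the job is handed in when it is done.

Besides the shell and the picture viewer there is one more tool, called as name(argument=value, ...) on one line, values as JSON. move_arm: Moves the arm, as the interface text tells. Its arguments: {"type":"object","properties":{"series":{"type":"array"}},"required":["series"]}

```bash
mkdir -p pics; python3 - <<'E'
from station import r
import cv2,pickle
for n in("scene","top"):
    c=r.capture(n);pickle.dump(c,open(n+'.pkl','wb'));cv2.imwrite(f'pics/{n}0.png',c['img'][:,:,::-1])
    R=cv2.Rodrigues(c['rvec'])[0];print(n,-R.T@c['tvec'].ravel(),R.round(3).tolist(),c['camera_matrix'])
s=r.sense();print(s)
E
```

```text
scene [ 0.10555391 -0.58093348  0.82537878] [[0.827, -0.561, 0.021], [-0.358, -0.556, -0.75], [0.433, 0.613, -0.661]] [[468.4507764   0.        320.9434908]
 [  0.        468.4507764 239.8350426]
 [  0.          0.          1.       ]]
top [ 0.39121387 -0.01388753  1.12338356] [[-0.024, -0.999, 0.02], [-0.993, 0.022, -0.12], [0.12, -0.023, -0.993]] [[512.46127818   0.         318.55189129]
 [  0.         512.46127818 246.56229386]
 [  0.           0.           1.        ]]
{'time_s': 0.1, 'joints': array([ 8.94730985e+01,  2.20869456e+01,  3.88314754e-01, -2.34310372e-02,
       -6.84119128e+01, -1.48152903e+01]), 'joint_velocities': array([-0.0061727 , -0.06279053,  0.24600295,  0.13955372, -0.05468492,
       -0.04963112]), 'effort': array([ 6.74966873e-05, -3.91693532e+01,  1.87932390e+01,  4.23189059e+00,
        1.34548589e-02, -7.04183140e-05]), 'tcp_pos': array([0.16523835, 0.60226041, 0.24657244]), 'ee_rot': array([[ 9.64322951e-01, -2.64728328e-01, -3.97988233e-04],
       [-2.64728597e-01, -9.64321036e-01, -1.92574201e-03],
       [ 1.26010038e-04,  1.96239609e-03, -9.99998067e-01]]), 'wrist_force': array([-0.08089911,  0.47910806,  0.11953077]), 'moment': array([-0.0125536 ,  0.01097488, -0.01873235]), 'gripper_force': 0.0, 'gripper_width': 0.9995962079613104}
```

View pics/scene0.png

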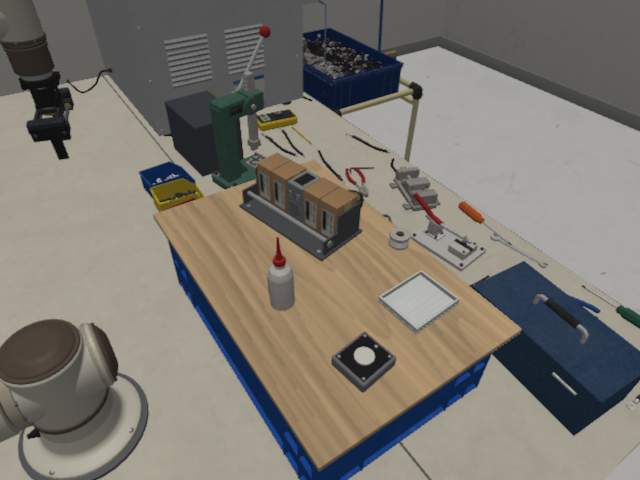

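View pics/top0.png

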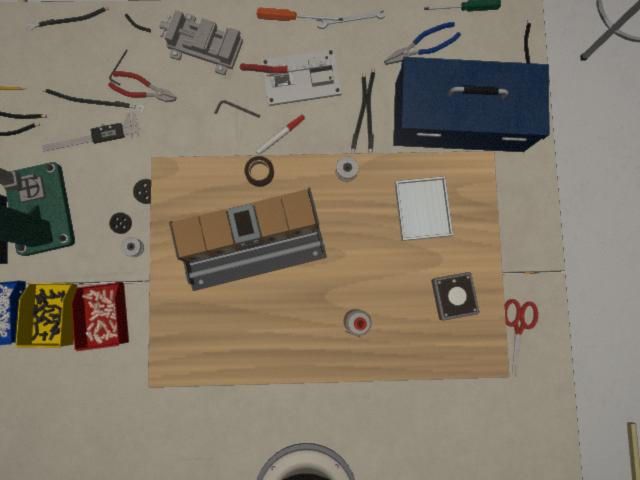

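The scene view shows the row with the grey case in the middle place, bottle at (281,285), tray right (419,300), key (364,356). In the top view the case top is at (243,223), the tape at (259,171), the roller at (347,169), the tray at (424,208), the key at (457,296) and the bottle at (358,322). I'll zoom in on the rack, tray and unit.

```bash
python3 - <<'E'
import cv2
a=cv2.imread('pics/top0.png')
cv2.imwrite('pics/c1.png',cv2.resize(a[150:300,155:355],None,fx=4,fy=4,interpolation=cv2.INTER_CUBIC))
cv2.imwrite('pics/c2.png',cv2.resize(a[170:330,380:500],None,fx=3.7,fy=3.7,interpolation=cv2.INTER_CUBIC))
E
```

```text
(no output)
```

View pics/c1.png

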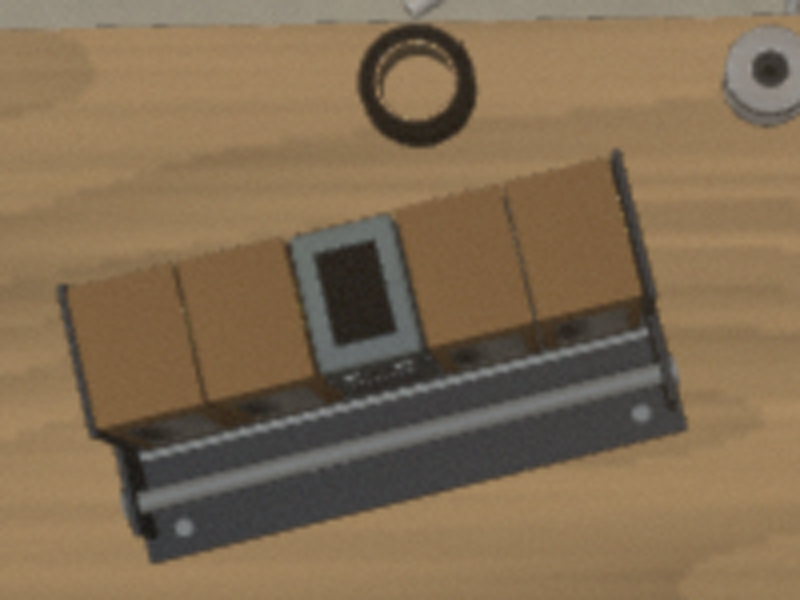

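View pics/c2.png

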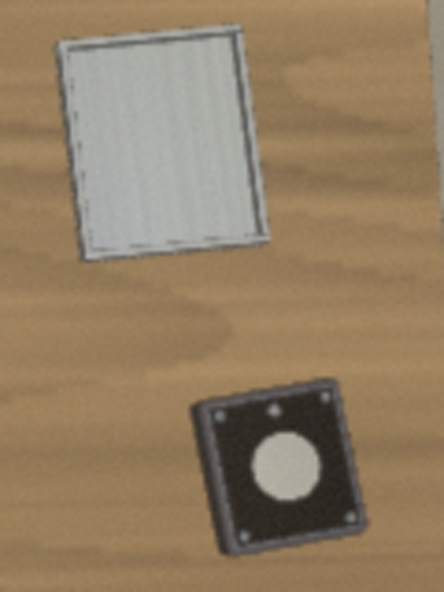

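The crops show case top corners at about (288,240), (390,214), (426,350) and (320,378), with the carton row's outer top corners at (68,287), (612,155), (642,298) and (100,432). Tray rim corners are (57,42), (242,26), (270,240) and (83,262), and the key centre is (286,466).

```bash
cat > h.py <<'E'
import numpy as np,cv2,pickle
from scipy.optimize import least_squares
def ray(c,uv,z):
    R=cv2.Rodrigues(c['rvec'])[0];o=-R.T@np.ravel(c['tvec'])
    d=R.T@np.linalg.inv(c['camera_matrix'])@np.array([*uv,1.]);return o+d*(z-o[2])/d[2]
def proj(c,P): return cv2.projectPoints(np.array(P,float).reshape(-1,3),c['rvec'],c['tvec'],c['camera_matrix'],None)[0][:,0]
def fit(loc,w):  # 2D rigid
    f=lambda p:(np.c_[np.cos(p[2])*loc[:,0]-np.sin(p[2])*loc[:,1],np.sin(p[2])*loc[:,0]+np.cos(p[2])*loc[:,1]]+p[:2]-w).ravel()
    s=least_squares(f,[*w.mean(0),0.]);return s.x,s.fun.round(4)
E
python3 - <<'E'
from h import *
t=pickle.load(open('top.pkl','rb'));sc=pickle.load(open('scene.pkl','rb'))
c1=lambda p:(np.array(p)+.5)/4-.5+[155,150]
c2=lambda p:(np.array(p)+.5)/3.7-.5+[380,170]
W=lambda f,P,z:np.array([ray(t,f(p),z)[:2] for p in P])
w=W(c1,[(68,287),(612,155),(642,298),(100,432)],.292)
rk,e=fit(np.array([[.06,.1145],[.06,-.1145],[0,-.1145],[0,.1145]]),w);print('rack',rk,np.degrees(rk[2]),e)
w=W(c1,[(288,240),(390,214),(426,350),(320,378)],.290)
cs,e=fit(np.array([[.03,.022],[.03,-.022],[-.03,-.022],[-.03,.022]]),w);print('case',cs,np.degrees(cs[2]),e)
w=W(c2,[(57,42),(242,26),(270,240),(83,262)],.210)
tr,e=fit(np.array([[.055,.046],[.055,-.046],[-.055,-.046],[-.055,.046]]),w);print('tray',tr,np.degrees(tr[2]),e)
k=W(c2,[(286,466)],.222)[0];print('key',k)
print('tape',ray(t,(259,171),.205),'roller',ray(t,(347,167),.222),'bottle',ray(t,(360,324),.34))
c,s=np.cos(rk[2]),np.sin(rk[2]);m=rk[:2]+np.array([c,s])*.03;print('mid of row',m)
print('scene px: tray, key, case top, row corners',proj(sc,[[*tr[:2],.2],[*k,.222],[*cs[:2],.29]]).round(1).tolist())
L=np.array([[.06,.1145],[.06,-.1145],[0,-.1145],[0,.1145]]);print(proj(sc,[[*(rk[:2]+np.array([[c,-s],[s,c]])@l),.292] for l in L]).round(1).tolist())
a=cv2.imread('pics/scene0.png')
cv2.imwrite('pics/c3.png',cv2.resize(a[140:390,230:480],None,fx=2.4,fy=2.4,interpolation=cv2.INTER_CUBIC))
E
```

```text
rack [0.5042204  0.08158686 0.22223101] 12.732898803726108 [-0.0006  0.0005 -0.0009  0.0005  0.0008 -0.0017  0.0007  0.0007]
case [0.53260694 0.08895922 0.23401776] 13.40822975314261 [ 0.0005  0.0006  0.0006 -0.0002 -0.0008  0.0001 -0.0003 -0.0005]
tray [ 0.5678679  -0.22811112  0.07716574] 4.421271308984755 [ 0.0001 -0.0001  0.0009  0.0006 -0.0014  0.      0.0004 -0.0005]
key [ 0.40755175 -0.27636445]
tape [0.64382986 0.07067095 0.205     ] roller [ 0.64357982 -0.08971231  0.222     ] bottle [ 0.36611122 -0.09192566  0.34      ]
mid of row [0.53348264 0.08819905]
scene px: tray, key, case top, row corners [[417.8, 300.5], [364.4, 354.4], [304.3, 178.8]]
[[277.2, 151.8], [357.9, 195.3], [337.3, 208.8], [256.3, 162.2]]
```

View pics/c3.png

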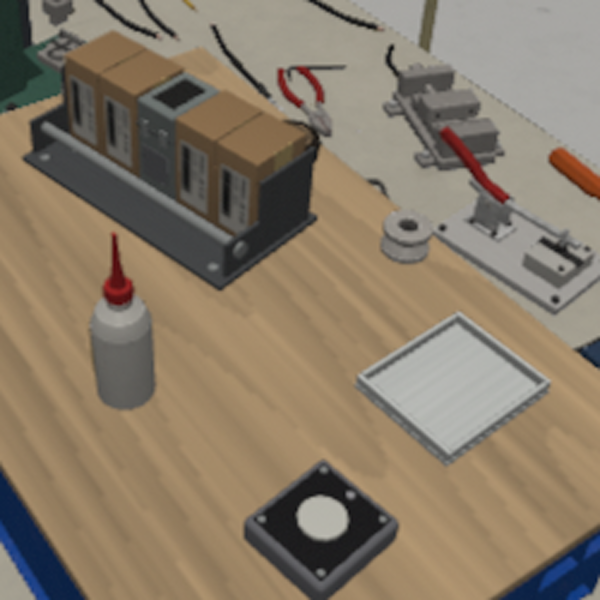

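Cross-checked in the scene view: the tray, key and row corners reproject within about 2-4 px. The case is in the middle place. Next is a helper that turns target poses into tool-frame shifts.

```bash
cat >> h.py <<'E'
from scipy.spatial.transform import Rotation as Ro
YR=np.radians(12.9);RK=np.array([.5042,.0816,.196])
def Rr(yaw,tilt=0):  # tool x along yaw, z down; tilt (deg): fingers point outward (+x)
    return Ro.from_euler('z',yaw).as_matrix()@Ro.from_euler('y',-np.radians(tilt)).as_matrix()@np.diag([1,-1,-1.])
def rack(p): return RK+Ro.from_euler('z',YR).as_matrix()@np.array(p,float)
def inrack(p): return Ro.from_euler('z',YR).as_matrix().T@(np.array(p)-RK)
def show(pos,R,p0,R0):
    print('xyz',(R0.T@(np.array(pos)-p0)*1000).round(1).tolist(),'ang',Ro.from_matrix(R0.T@R).as_rotvec().round(4).tolist())
E
python3 - <<'E'
from h import *
from station import r
s=r.sense();p,R=s['tcp_pos'],s['ee_rot']
show([.28,.32,.45],Rr(YR),p,R);show([.28,.32,.45],Rr(YR),p,R)
print(rack([.1,0,.17]));show(rack([.1,0,.17]),Rr(YR),np.array([.28,.32,.45]),Rr(YR));print(Rr(0,42))
E
```

```text
xyz [185.4, 242.2, -202.9] ang [0.002, 0.0004, -0.4931]
xyz [185.4, 242.2, -202.9] ang [0.002, 0.0004, -0.4931]
[0.60167612 0.10392501 0.366     ]
xyz [265.3, 282.4, 84.0] ang [0.0, 0.0, 0.0]
[[ 0.74314483  0.          0.66913061]
 [ 0.         -1.          0.        ]
 [ 0.66913061  0.         -0.74314483]]
```

move_arm(series=[{"grip": 0,"xyz": [0,0,-100],"angular": [0,0,0]},{"grip": 0,"xyz": [0,0,-100],"angular": [0,0,0]},{"grip": 0,"xyz": [185,242,-203],"angular": [0.002,0,-0.493]},{"grip": 0,"xyz": [185,242,-203],"angular": [0.002,0,-0.493]},{"grip": 0,"xyz": [185,242,-203],"angular": [0.002,0,-0.493]},{"grip": 0,"xyz": [185,242,-203],"angular": [0.002,0,-0.493]},{"grip": 0,"xyz": [185,242,-203],"angular": [0.002,0,-0.493]},{"grip": 0,"xyz": [185,242,-203],"angular": [0.002,0,-0.493]},{"grip": 0,"xyz": [185,242,-203],"angular": [0.002,0,-0.493]},{"grip": 0,"xyz": [185,242,-203],"angular": [0.002,0,-0.493]}])

```text
time_s: 1.1
tcp_pos: [0.2804, 0.3182, 0.4525]
ee_rot: [[0.975, 0.22, 0.002], [0.22, -0.975, 0.006], [0.003, -0.005, -1.0]]
wrist_force: [0.4, 0.3, -0.5]
gripper_width: 0.173
gripper_force: 0.0
```

move_arm(series=[{"grip": 0,"xyz": [265,282,0],"angular": [0,0,0]},{"grip": 0,"xyz": [265,282,0],"angular": [0,0,0]},{"grip": 0,"xyz": [265,282,0],"angular": [0,0,0]},{"grip": 0,"xyz": [265,282,0],"angular": [0,0,0]},{"grip": 0,"xyz": [265,282,0],"angular": [0,0,0]},{"grip": 0,"xyz": [265,282,0],"angular": [0,0,0]},{"grip": 0,"xyz": [265,282,0],"angular": [0,0,0]},{"grip": 0,"xyz": [265,282,0],"angular": [0,0,0]},{"grip": 0,"xyz": [265,282,84],"angular": [0,0,0]},{"grip": 0,"xyz": [265,282,84],"angular": [0,0,0]}])

```text
time_s: 2.1
tcp_pos: [0.6017, 0.105, 0.3614]
ee_rot: [[0.975, 0.221, -0.005], [0.221, -0.975, 0.002], [-0.004, -0.003, -1.0]]
wrist_force: [0.2, 0.2, -0.3]
gripper_width: 0.002
gripper_force: 0.0
```

```bash
cat > st.py <<'E'
from h import *
from station import r
s=r.sense();p,R=s['tcp_pos'],s['ee_rot']
print('t',s['time_s'],'rack',inrack(p).round(4),'p',p.round(4),'F',s['wrist_force'].round(2),'J',s['joints'].round(0),s['gripper_width'])
E
python3 - <<'E'
from st import *
show(rack([.1,0,.101]),Rr(YR),p,R)
c=r.capture('top');cv2.imwrite('pics/c4.png',cv2.resize(c['img'][120:300,140:380,::-1],None,fx=3.3,fy=3.3,interpolation=cv2.INTER_CUBIC))
E
```

```text
t 2.1 rack [0.1003 0.001  0.1654] p [0.6017 0.105  0.3614] F [ 0.21  0.19 -0.31] J [ 25.  18.  10.  -0. -83.  78.] 0.002358984658992132
xyz [0.0, 1.2, 64.4] ang [-0.0029, 0.0041, -0.0019]
```

move_arm(series=[{"grip": 0,"xyz": [0,1,40],"angular": [0,0,0]},{"grip": 0,"xyz": [0,1,64],"angular": [0,0,0]},{"grip": 0,"xyz": [0,1,64],"angular": [0,0,0]},{"grip": 0,"xyz": [-10,1,64],"angular": [0,0,0]},{"grip": 0,"xyz": [-20,1,64],"angular": [0,0,0]},{"grip": 0,"xyz": [-26,1,64],"angular": [0,0,0]},{"grip": 0,"xyz": [-30,1,64],"angular": [0,0,0]},{"grip": 0,"xyz": [-34,1,64],"angular": [0,0,0]},{"grip": 0,"xyz": [-38,1,64],"angular": [0,0,0]},{"grip": 0,"xyz": [-42,1,64],"angular": [0,0,0]}])

```text
time_s: 3.15
tcp_pos: [0.5605, 0.0947, 0.3028]
ee_rot: [[0.975, 0.223, 0.002], [0.223, -0.975, 0.002], [0.002, -0.002, -1.0]]
wrist_force: [2.2, 0.3, 2.0]
gripper_width: 0.005
gripper_force: 1.2
```

```bash
python3 - <<'E'
from st import *
c=r.capture('scene');cv2.imwrite('pics/c5.png',cv2.resize(c['img'][120:300,210:410,::-1],None,fx=3,fy=3,interpolation=cv2.INTER_CUBIC))
E
```

```text
t 3.15 rack [0.0578 0.0002 0.1068] p [0.5605 0.0947 0.3028] F [2.25 0.25 1.99] J [ 26.  15.  -2.  -0. -73.  77.] 0.004656515484600503
```

View pics/c5.png

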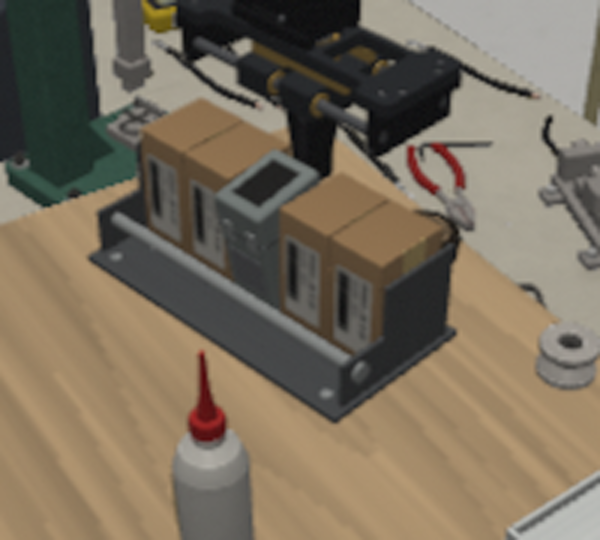

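The picture shows the case starting to lean out at (265,185), neighbours standing. I'll push on.

move_arm(series=[{"grip": 0,"xyz": [-5,0,0],"angular": [0,0,0]},{"grip": 0,"xyz": [-10,0,2],"angular": [0,0,0]},{"grip": 0,"xyz": [-15,0,4],"angular": [0,0,0]},{"grip": 0,"xyz": [-20,0,5],"angular": [0,0,0]},{"grip": 0,"xyz": [-25,0,5],"angular": [0,0,0]},{"grip": 0,"xyz": [-29,0,5],"angular": [0,0,0]},{"grip": 0,"xyz": [-32,0,5],"angular": [0,0,0]},{"grip": 0,"xyz": [-35,0,5],"angular": [0,0,0]},{"grip": 0,"xyz": [-35,0,5],"angular": [0,0,0]},{"grip": 0,"xyz": [-35,0,5],"angular": [0,0,0]}])

```text
time_s: 4.2
tcp_pos: [0.5296, 0.0875, 0.3016]
ee_rot: [[0.974, 0.225, 0.013], [0.225, -0.974, 0.004], [0.014, -0.001, -1.0]]
wrist_force: [6.2, 1.4, 12.3]
gripper_width: 0.002
gripper_force: 6.4
```

```bash
python3 - <<'E'
from st import *
c=r.capture('scene');cv2.imwrite('pics/c6.png',cv2.resize(c['img'][120:300,210:410,::-1],None,fx=3,fy=3,interpolation=cv2.INTER_CUBIC))
E
```

```text
t 4.2 rack [2.610e-02 1.000e-04 1.056e-01] p [0.5296 0.0875 0.3016] F [ 6.16  1.37 12.3 ] J [ 27.  11.  -7.   0. -71.  76.] 0.0020011416604966475
```

View pics/c6.png

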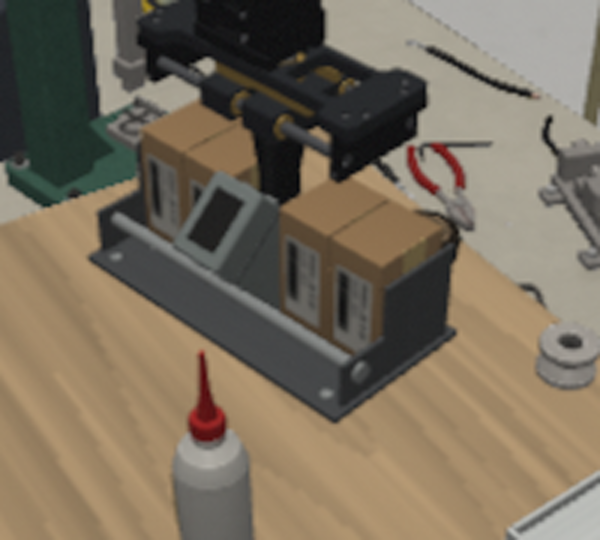

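The case now lies on the rail, with its top at (215,222) and neighbours upright. The fingers press it against the rail, so I'll draw back first and then go up.

move_arm(series=[{"grip": 0,"xyz": [15,0,0],"angular": [0,0,0]},{"grip": 0,"xyz": [40,0,0],"angular": [0,0,0]},{"grip": 0,"xyz": [70,0,0],"angular": [0,0,0]},{"grip": 0,"xyz": [70,0,0],"angular": [0,0,0]},{"grip": 0.7,"xyz": [70,0,-50],"angular": [0,0,0]},{"grip": 0.7,"xyz": [70,0,-100],"angular": [0,0,0]},{"grip": 0.7,"xyz": [70,0,-150],"angular": [0,0,0]},{"grip": 0.7,"xyz": [70,0,-180],"angular": [0,0,0]},{"grip": 0.7,"xyz": [70,0,-180],"angular": [0,0,0]}])

```text
time_s: 5.15
tcp_pos: [0.5938, 0.1017, 0.4816]
ee_rot: [[0.975, 0.223, 0.006], [0.223, -0.975, 0.004], [0.007, -0.003, -1.0]]
wrist_force: [0.3, -1.0, 0.8]
gripper_width: 0.376
gripper_force: 0.0
```

```bash
python3 - <<'E'
from st import *
c=r.capture('top');pickle.dump(c,open('top2.pkl','wb'));c2=r.capture('scene')
pickle.dump(c2,open('scene2.pkl','wb'))
a=cv2.resize(c2['img'][150:250,240:370,::-1],None,fx=4,fy=4,interpolation=cv2.INTER_CUBIC)
b=cv2.resize(c['img'][170:290,170:330,::-1],None,fx=4,fy=4,interpolation=cv2.INTER_CUBIC)[:,:]
# case corners model at tilt 42 for overlay
th=np.radians(42);D=[]
for y in(-.022,.022):
  for x,z in((0,.088),(.06,.088)):
    D.append(rack([x*np.cos(th)-z*np.sin(th),y,.006+x*np.sin(th)+z*np.cos(th)]))
print('scene pred',((proj(c2,D)-[240,150]+.5)*4-.5).round(0).tolist());print('top pred',((proj(c,D)-[170,170]+.5)*4-.5).round(0).tolist())
cv2.imwrite('pics/c7.png',np.vstack([a[:, :520],]));cv2.imwrite('pics/c8.png',b)
E
```

```text
t 5.15 rack [ 0.0919 -0.0004  0.2856] p [0.5938 0.1017 0.4816] F [ 0.29 -1.03  0.75] J [ 25.  17.  25.  -0. -98.  78.] 0.37569796236833736
scene pred [[164.0, 248.0], [229.0, 141.0], [103.0, 210.0], [166.0, 105.0]]
top pred [[405.0, 413.0], [371.0, 299.0], [302.0, 439.0], [264.0, 325.0]]
```

View pics/c7.png

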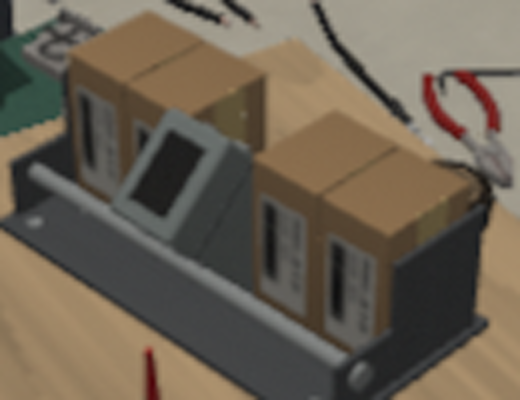

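The case leans on the rail with top-face corners at (113,205), (173,240), (175,108) and (233,147). I'll fit its tilt to these.

```bash
python3 - <<'E'
from h import *
c=pickle.load(open('scene2.pkl','rb'))
m=(np.array([(173,240),(233,147),(113,205),(175,108)])+.5)/4-.5+[240,150]
def P(q):
    dx,dy,th=q;return [rack([dx+x*np.cos(th)-z*np.sin(th),dy+y,.006+x*np.sin(th)+z*np.cos(th)]) for y in(-.022,.022) for x,z in((0,.088),(.06,.088))]
s=least_squares(lambda q:(proj(c,P(q))-m).ravel(),[0,0,.73]);print(s.x,np.degrees(s.x[2]),s.fun.round(1))
from st import *
th=np.radians(42);xl=.024
def tip(zl,ex=0): return rack([xl*np.cos(th)-zl*np.sin(th),0,.006+xl*np.sin(th)+zl*np.cos(th)])
Rt=Rr(YR,42);print(Rt[:,2])
# TCP is 25 mm behind tips; final tips zl=.053; approach tips zl=.053+.08
for zl in(.16,.053): print(tip(zl+.025))
show(tip(.185),Rt,p,R)
E
```

```text
[-0.00074245 -0.0031375   0.69728941] 39.951740183433124 [-0.4  1.5  1.3 -1.6 -0.8  0.6 -0.  -0.8]
t 5.25 rack [9.130e-02 1.000e-04 2.802e-01] p [0.5932 0.1021 0.4762] F [ 0.1   0.77 -0.19] J [ 25.  17.  24.  -0. -98.  78.] 0.46277598806983167
[ 0.65224255  0.14938349 -0.74314483]
[0.40092046 0.05794583 0.35554093]
[0.47071041 0.07392986 0.27602443]
xyz [-197.0, 0.4, 121.1] ang [-0.0029, 0.7355, -0.0008]
```

move_arm(series=[{"grip": 0.7,"xyz": [-50,0,0],"angular": [-0.003,0.2,0]},{"grip": 0.7,"xyz": [-100,0,20],"angular": [-0.003,0.3,0]},{"grip": 0.7,"xyz": [-150,0,30],"angular": [-0.003,0.5,0]},{"grip": 0.7,"xyz": [-197,0,50],"angular": [-0.003,0.735,0]},{"grip": 0.7,"xyz": [-197,0,80],"angular": [-0.003,0.735,0]},{"grip": 0.7,"xyz": [-197,0,100],"angular": [-0.003,0.735,0]},{"grip": 0.7,"xyz": [-197,0,121],"angular": [-0.003,0.735,0]},{"grip": 0.7,"xyz": [-197,0,121],"angular": [-0.003,0.735,0]},{"grip": 0.7,"xyz": [-197,0,121],"angular": [-0.003,0.735,0]}])

```text
time_s: 6.15
tcp_pos: [0.4027, 0.0584, 0.3566]
ee_rot: [[0.723, 0.222, 0.654], [0.165, -0.975, 0.148], [0.671, 0.001, -0.741]]
wrist_force: [-0.4, 0.2, 1.1]
gripper_width: 0.7
gripper_force: 0.0
```

```bash
python3 - <<'E'
from st import *
th=np.radians(41);xl=.024
def tip(zl): return rack([xl*np.cos(th)-zl*np.sin(th),-.001,.006+xl*np.sin(th)+zl*np.cos(th)])
Rt=Rr(YR,41)
for zl in(.185,.078):show(tip(zl),Rt,p,R)
E
```

```text
t 6.15 rack [-0.1041  0.      0.1606] p [0.4027 0.0584 0.3566] F [-0.44  0.18  1.12] J [ 39. -25. -53.  38. -29.  35.] 0.6998502134691489
xyz [1.2, 1.0, 0.0] ang [0.0016, -0.02, -0.0002]
xyz [-1.0, 0.9, 107.0] ang [0.0016, -0.02, -0.0002]
```

move_arm(series=[{"grip": 0.7,"xyz": [0,1,30],"angular": [0,-0.02,0]},{"grip": 0.7,"xyz": [0,1,60],"angular": [0,-0.02,0]},{"grip": 0.7,"xyz": [0,1,80],"angular": [0,-0.02,0]},{"grip": 0.7,"xyz": [0,1,95],"angular": [0,-0.02,0]},{"grip": 0.7,"xyz": [0,1,106],"angular": [0,-0.02,0]},{"grip": 0.7,"xyz": [0,1,107],"angular": [0,-0.02,0]},{"grip": 0.7,"xyz": [0,1,107],"angular": [0,-0.02,0]}])

```text
time_s: 6.85
tcp_pos: [0.471, 0.0736, 0.2924]
ee_rot: [[0.746, 0.225, 0.627], [0.171, -0.974, 0.146], [0.644, -0.002, -0.765]]
wrist_force: [0.6, 0.3, -0.5]
gripper_width: 0.698
gripper_force: 0.0
```

```bash
python3 - <<'E'
from st import *
c=r.capture('top')
a=cv2.resize(c['img'][150:300,155:355,::-1],None,fx=3,fy=3,interpolation=cv2.INTER_CUBIC)
c=r.capture('scene')
b=cv2.resize(c['img'][140:290,230:430,::-1],None,fx=3,fy=3,interpolation=cv2.INTER_CUBIC)
cv2.imwrite('pics/c9.png',b)
E
```

```text
t 6.85 rack [-0.0341 -0.0004  0.0964] p [0.471  0.0736 0.2924] F [ 0.64  0.33 -0.48] J [ 25. -11. -56.  54.  -9.  27.] 0.6979194108337631
```

View pics/c9.png

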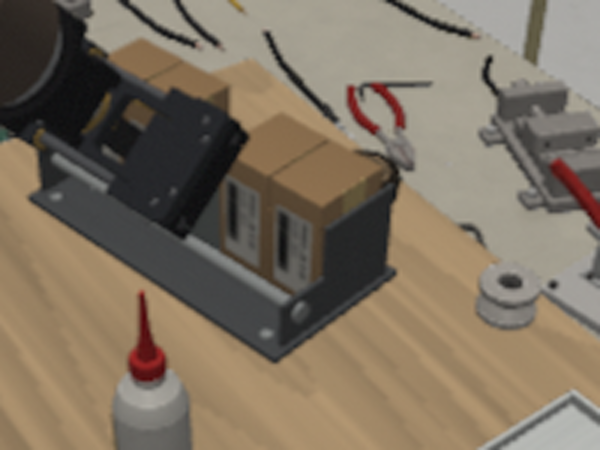

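The gripper straddles the case; J5 is at its range limit so it stopped 22 mm down from the case top. I'll reduce the tool tilt for margin.

```bash
python3 - <<'E'
from st import *
show(rack([-.0307,-.001,.0885]),Rr(YR,32),p,R)
E
```

```text
t 6.95 rack [-0.035  -0.0006  0.0958] p [0.4702 0.0732 0.2918] F [0.05 0.27 0.82] J [ 25. -11. -56.  54.  -9.  27.] 0.6984028096410063
xyz [-1.4, 0.4, 8.4] ang [-0.0021, -0.1403, 0.0006]
```

move_arm(series=[{"grip": 0.7,"xyz": [-1,0,0],"angular": [0,-0.14,0]},{"grip": 0.7,"xyz": [-1,0,4],"angular": [0,-0.14,0]},{"grip": 0.7,"xyz": [-1,0,8],"angular": [0,-0.14,0]},{"grip": 0.7,"xyz": [-1,0,8],"angular": [0,-0.14,0]},{"grip": 0.7,"xyz": [-1,0,8],"angular": [0,-0.14,0]}])

```text
time_s: 7.45
tcp_pos: [0.4742, 0.0734, 0.2841]
ee_rot: [[0.827, 0.224, 0.515], [0.19, -0.975, 0.119], [0.529, -0.0, -0.849]]
wrist_force: [-1.0, -0.4, -0.5]
gripper_width: 0.698
gripper_force: 0.0
```

```bash
python3 - <<'E'
from st import *
print(np.degrees(np.arcsin(R[2,0])))
show(rack([-.0307,-.001,.0885]),Rr(YR,32),p,R)
E
```

```text
t 7.45 rack [-0.0311 -0.0013  0.0881] p [0.4742 0.0734 0.2841] F [-1.04 -0.43 -0.54] J [ 33.  -8. -45.  25. -25.  50.] 0.6980664345310824
31.93808543361352
xyz [0.5, -0.3, -0.1] ang [-0.0007, 0.0011, 0.0006]
```

move_arm(series=[{"grip": 0.6,"xyz": [0,0,0],"angular": [0,0,0]},{"grip": 0.55,"xyz": [0,0,0],"angular": [0,0,0]},{"grip": 0.5,"xyz": [0,0,0],"angular": [0,0,0]},{"grip": 0.3,"xyz": [0,0,0],"angular": [0,0,0]},{"grip": 0.3,"xyz": [0,0,0],"angular": [0,0,0]},{"grip": 0.3,"xyz": [0,0,0],"angular": [0,0,0]},{"grip": 0.3,"xyz": [0,0,0],"angular": [0,0,0]}])

```text
time_s: 8.15
tcp_pos: [0.4744, 0.0728, 0.2837]
ee_rot: [[0.828, 0.223, 0.514], [0.189, -0.975, 0.117], [0.528, 0.0, -0.849]]
wrist_force: [-0.7, -1.6, -0.0]
gripper_width: 0.504
gripper_force: 30.0
```

move_arm(series=[{"grip": 0.3,"xyz": [0,0,-5],"angular": [0,0,0]},{"grip": 0.3,"xyz": [0,0,-12],"angular": [0,0,0]},{"grip": 0.3,"xyz": [-1,0,-22],"angular": [0,0,0]},{"grip": 0.3,"xyz": [-3,0,-35],"angular": [0,0,0]},{"grip": 0.3,"xyz": [-5,0,-50],"angular": [0,0,0]},{"grip": 0.3,"xyz": [-7,0,-65],"angular": [0,0,0]},{"grip": 0.3,"xyz": [-8,0,-85],"angular": [0,0,0]},{"grip": 0.3,"xyz": [10,0,-115],"angular": [0,0,0]},{"grip": 0.3,"xyz": [25,0,-140],"angular": [0,0,0]},{"grip": 0.3,"xyz": [25,0,-140],"angular": [0,0,0]}])

```text
time_s: 9.15
tcp_pos: [0.424, 0.0624, 0.4213]
ee_rot: [[0.823, 0.225, 0.521], [0.188, -0.974, 0.123], [0.536, -0.004, -0.844]]
wrist_force: [0.2, -0.2, -2.5]
gripper_width: 0.504
gripper_force: 30.0
```

```bash
python3 - <<'E'
from st import *
print(s['gripper_force'])
# upright case: tool tilt = 32-40.5
TR=np.array([.5679,-.2281]);yt=np.radians(4.4)
Rt=Rr(YR,-8.5)
show([.47,.0,.45],Rt,p,R)
c=r.capture('top');pickle.dump(c,open('top3.pkl','wb'))
c=r.capture('scene');pickle.dump(c,open('scene3.pkl','wb'))
E
```

```text
t 9.15 rack [-0.0825 -0.0008  0.2253] p [0.424  0.0624 0.4213] F [ 0.21 -0.2  -2.5 ] J [ 39. -20. -31.  17. -51.  56.] 0.5041742177489807
29.97610959224403
xyz [41.5, 71.0, -8.0] ang [-0.004, -0.7139, 0.0006]
```

move_arm(series=[{"grip": 0.3,"xyz": [8,14,-5],"angular": [0,-0.14,0]},{"grip": 0.3,"xyz": [16,28,-8],"angular": [0,-0.28,0]},{"grip": 0.3,"xyz": [24,42,-8],"angular": [0,-0.42,0]},{"grip": 0.3,"xyz": [32,56,-8],"angular": [0,-0.56,0]},{"grip": 0.3,"xyz": [41,71,-8],"angular": [-0.004,-0.7,0]},{"grip": 0.3,"xyz": [41,71,-8],"angular": [-0.004,-0.714,0]},{"grip": 0.3,"xyz": [41,71,-8],"angular": [-0.004,-0.714,0]}])

```text
time_s: 9.95
tcp_pos: [0.4698, -0.0008, 0.4409]
ee_rot: [[0.962, 0.221, -0.158], [0.218, -0.975, -0.039], [-0.163, 0.003, -0.987]]
wrist_force: [-0.3, -0.4, -3.4]
gripper_width: 0.498
gripper_force: 30.0
```

```bash
python3 - <<'E'
from st import *
yt=np.radians(4.4)
show([.568,-.228,.40],Rr(yt,-8.5),p,R)
E
```

```text
t 9.95 rack [-0.0519 -0.0726  0.2449] p [ 0.4698 -0.0008  0.4409] F [-0.28 -0.39 -3.44] J [ 19.   7.   7.  -1. -99.  83.] 0.49756576766857563
xyz [51.7, 243.2, 33.8] ang [0.0261, 0.015, 0.144]
```

move_arm(series=[{"grip": 0.3,"xyz": [8,35,0],"angular": [0.004,0.002,0.02]},{"grip": 0.3,"xyz": [16,75,5],"angular": [0.008,0.004,0.05]},{"grip": 0.3,"xyz": [25,115,10],"angular": [0.013,0.007,0.07]},{"grip": 0.3,"xyz": [34,155,18],"angular": [0.017,0.01,0.1]},{"grip": 0.3,"xyz": [42,195,26],"angular": [0.02,0.012,0.12]},{"grip": 0.3,"xyz": [49,230,34],"angular": [0.024,0.014,0.14]},{"grip": 0.3,"xyz": [52,243,34],"angular": [0.026,0.015,0.144]},{"grip": 0.3,"xyz": [52,243,34],"angular": [0.026,0.015,0.144]},{"grip": 0.3,"xyz": [52,243,34],"angular": [0.026,0.015,0.144]}])

```text
time_s: 10.85
tcp_pos: [0.5671, -0.227, 0.4041]
ee_rot: [[0.987, 0.079, -0.14], [0.078, -0.997, -0.01], [-0.141, -0.001, -0.99]]
wrist_force: [-0.4, -0.0, -2.5]
gripper_width: 0.504
gripper_force: 30.0
```

```bash
python3 - <<'E'
from st import *
yt=np.radians(4.4);Rt=Rr(yt,-8.5)
show([.568,-.228,.40],Rt,p,R);show([.568,-.228,.30],Rt,p,R)
c=r.capture('scene')
# predicted case box under assumption
ct=p+Rr(yt)@np.diag([1,-1,-1])@np.array([0,0,-.0386]);Z=Ro.from_euler('z',yt).as_matrix()
q=proj(c,[ct+Z@np.array([x*.03,y*.022,z*.044]) for x in(-1,1) for y in(-1,1) for z in(-1,1)])
v=c['img'][:,:,::-1].copy();x0,y0=q.mean(0).astype(int);print(q.mean(0))
for a in q: cv2.circle(v,tuple(int(k) for k in a),1,(0,0,255),-1)
cv2.imwrite('pics/c10.png',cv2.resize(v[y0-90:y0+130,x0-120:x0+120],None,fx=2.7,fy=2.7,interpolation=cv2.INTER_CUBIC))
E
```

```text
t 10.85 rack [-0.0076 -0.3149  0.2081] p [ 0.5671 -0.227   0.4041] F [-0.41 -0.04 -2.46] J [ -6.  21.  20.   1. -97. 101.] 0.5043436081190554
xyz [1.4, 1.1, 4.0] ang [-0.0003, -0.0071, 0.0021]
xyz [15.5, 1.1, 103.0] ang [-0.0003, -0.0071, 0.0021]
[434.04005334 228.14512765]
```

View pics/c10.png

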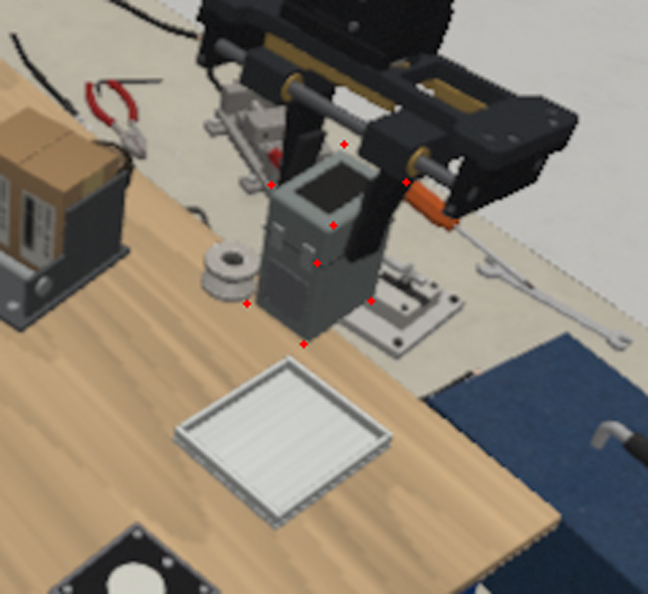

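The case hangs nearly upright over the tray, its foot slightly out (+x). Corners are at (334,226), (270,193), (308,340), (259,300) and top back (343,150). I'll fit the residual tilt.

```bash
python3 - <<'E'
from st import *
c=r.capture('scene');yt=np.radians(4.4)
x0,y0=434-120,228-90
m=(np.array([(334,226),(270,193),(308,340),(259,300),(343,150)])+.5)/2.7-.5+[x0,y0]
L=np.array([(-.03,-.022,.044),(-.03,.022,.044),(-.03,-.022,-.044),(-.03,.022,-.044),(.03,.022,.044)])
def P(q): return q[:3]+L@Ro.from_euler('zy',[yt,q[3]]).as_matrix().T
s2=least_squares(lambda q:(proj(c,P(q))-m).ravel(),[*(p-[0,0,.0386]),0]);q=s2.x
print(q[:3]-p,'tilt fwd deg',np.degrees(q[3]),s2.fun.round(1))
E
```

```text
t 10.9 rack [-0.0074 -0.3145  0.2085] p [ 0.5672 -0.2266  0.4045] F [-0.22  0.43 -2.33] J [ -6.  21.  20.   1. -97. 101.] 0.5062897388998026
[ 0.02562941  0.01829514 -0.06319208] tilt fwd deg -2.8532459194048525 [-0.9  1.1  1.1 -0.9  0.8 -0.2 -0.9  0.1 -0.1 -0.1]
```

move_arm(series=[{"grip": 0.3,"xyz": [4,1,25],"angular": [0,-0.05,0]},{"grip": 0.3,"xyz": [8,1,50],"angular": [0,-0.05,0]},{"grip": 0.3,"xyz": [12,1,75],"angular": [0,-0.05,0]},{"grip": 0.3,"xyz": [15,1,92],"angular": [0,-0.05,0]},{"grip": 0.3,"xyz": [17,1,105],"angular": [0,-0.05,0]},{"grip": 0.3,"xyz": [18,1,108],"angular": [0,-0.05,0]},{"grip": 0.3,"xyz": [18,1,108],"angular": [0,-0.05,0]},{"grip": 0.3,"xyz": [18,1,108],"angular": [0,-0.05,0]}])

```text
time_s: 11.75
tcp_pos: [0.5708, -0.2286, 0.2949]
ee_rot: [[0.979, 0.078, -0.189], [0.077, -0.997, -0.015], [-0.19, 0.0, -0.982]]
wrist_force: [0.2, 0.1, -1.9]
gripper_width: 0.503
gripper_force: 30.0
```

move_arm(series=[{"grip": 0.3,"xyz": [0.8,0,4],"angular": [0,0,0]},{"grip": 0.3,"xyz": [1.4,0,7],"angular": [0,0,0]},{"grip": 0.3,"xyz": [1.8,0,9],"angular": [0,0,0]},{"grip": 0.3,"xyz": [1.8,0,9],"angular": [0,0,0]}])

```text
time_s: 12.15
tcp_pos: [0.5703, -0.2286, 0.2849]
ee_rot: [[0.979, 0.078, -0.191], [0.077, -0.997, -0.014], [-0.191, -0.001, -0.982]]
wrist_force: [-0.4, -0.5, -3.7]
gripper_width: 0.504
gripper_force: 30.0
```

move_arm(series=[{"grip": 0.3,"xyz": [0.2,0,1],"angular": [0,0,0]},{"grip": 0.3,"xyz": [0.4,0,2],"angular": [0,0,0]},{"grip": 0.3,"xyz": [0.6,0,3],"angular": [0,0,0]},{"grip": 0.3,"xyz": [0.6,0,3],"angular": [0,0,0]}])

```text
time_s: 12.55
tcp_pos: [0.5707, -0.2286, 0.2846]
ee_rot: [[0.979, 0.079, -0.188], [0.077, -0.997, -0.016], [-0.189, 0.001, -0.982]]
wrist_force: [0.2, 3.2, 7.5]
gripper_width: 0.505
gripper_force: 30.0
```

The case touches the tray floor. I'll release and draw up.

move_arm(series=[{"grip": 0.6,"xyz": [0,0,0],"angular": [0,0,0]},{"grip": 0.8,"xyz": [0,0,0],"angular": [0,0,0]},{"grip": 0.9,"xyz": [0,0,0],"angular": [0,0,0]},{"grip": 0.9,"xyz": [0,0,0],"angular": [0,0,0]},{"grip": 0.9,"xyz": [0,0,0],"angular": [0,0,0]},{"grip": 0.9,"xyz": [0,0,-25],"angular": [0,0,0]},{"grip": 0.9,"xyz": [0,0,-60],"angular": [0,0,0]},{"grip": 0.9,"xyz": [0,0,-110],"angular": [0,0,0]},{"grip": 0.9,"xyz": [0,0,-140],"angular": [0,0,0]},{"grip": 0.9,"xyz": [0,0,-140],"angular": [0,0,0]}])

```text
time_s: 13.55
tcp_pos: [0.5985, -0.2272, 0.4242]
ee_rot: [[0.98, 0.078, -0.181], [0.076, -0.997, -0.017], [-0.182, 0.003, -0.983]]
wrist_force: [0.4, 0.1, 0.8]
gripper_width: 0.894
gripper_force: 0.0
```

```bash
python3 - <<'E'
from st import *
show([.4075,-.2764,.40],Rr(YR),p,R)
c=r.capture('scene');b=r.capture('top')
pos=np.array([.568,-.228,.2]);Z=Ro.from_euler('z',np.radians(4.4)).as_matrix()
pts=[pos+Z@np.array([x*.03,y*.022,z]) for z in(0,.088) for x in(-1,1) for y in(-1,1)]
out=[]
for k,u0,v0 in((c,290,90),(b,350,130)):
    v=k['img'][:,:,::-1].copy()
    for a in proj(k,pts): cv2.circle(v,tuple(int(round(float(t))) for t in a),1,(0,0,255),-1)
    out.append(cv2.resize(v[v0:v0+260,u0:u0+180],None,fx=2.2,fy=2.2,interpolation=cv2.INTER_CUBIC))
cv2.imwrite('pics/c11.png',np.hstack(out))
# automatic check: rack patch and movables, mean abs difference to the start
for n,k in(('scene',c),('top',b)):
    d=cv2.absdiff(k['img'],pickle.load(open(n+'.pkl','rb'))['img']).max(2)
    n_,_,st,_=cv2.connectedComponentsWithStats((cv2.medianBlur(d,3)>40).astype(np.uint8))
    print(n,[x[:5].tolist() for x in st[1:] if x[4]>25])
E
```

```text
t 13.55 rack [ 0.023  -0.322   0.2282] p [ 0.5985 -0.2272  0.4242] F [0.39 0.12 0.84] J [  -5.   26.   30.    2. -104.  100.] 0.8944049165227616
xyz [-186.6, 34.1, 59.3] ang [-0.0104, 0.1829, -0.147]
scene [[85, 0, 16, 21, 170], [96, 0, 100, 79, 5209], [185, 0, 11, 4, 39], [200, 0, 14, 49, 445], [282, 0, 11, 33, 141], [482, 8, 75, 25, 573], [74, 13, 6, 11, 41], [475, 19, 75, 55, 2255], [70, 23, 26, 21, 204], [260, 26, 10, 10, 78], [0, 33, 125, 353, 15080], [64, 35, 14, 49, 329], [406, 60, 143, 163, 10013], [85, 78, 12, 13, 81], [289, 170, 33, 27, 371], [400, 254, 48, 60, 1722], [18, 371, 61, 35, 743], [0, 385, 21, 58, 771], [23, 400, 20, 15, 79], [37, 407, 55, 22, 760], [22, 426, 13, 9, 74], [40, 433, 15, 5, 43]]
top [[280, 0, 35, 66, 952], [393, 0, 203, 134, 12123], [460, 0, 41, 12, 414], [311, 65, 22, 7, 95], [386, 64, 9, 140, 558], [306, 72, 5, 26, 90], [351, 72, 24, 78, 752], [314, 76, 20, 10, 72], [505, 79, 20, 8, 84], [305, 103, 3, 14, 33], [296, 125, 9, 62, 189], [418, 133, 23, 4, 62], [398, 132, 155, 45, 2283], [503, 137, 23, 4, 57], [280, 153, 113, 230, 14560], [343, 162, 10, 10, 78], [409, 180, 38, 45, 1346], [245, 208, 10, 12, 43], [228, 212, 30, 31, 208], [354, 317, 13, 14, 140], [279, 321, 6, 13, 43], [278, 341, 5, 8, 32], [278, 357, 3, 10, 27], [382, 359, 4, 10, 28], [134, 369, 277, 111, 5808], [112, 436, 16, 44, 191], [287, 443, 68, 37, 558], [257, 457, 23, 23, 154], [280, 466, 53, 14, 510]]
```

The scene difference shows changes only at the arm, the case's old place and the tray, so the cartons, bottle, tape and roller are unmoved. I'll check the placed case by fitting its silhouette numerically.

```bash
python3 - <<'E'
from st import *
from scipy.optimize import minimize
c=r.capture('scene')
d=cv2.absdiff(c['img'],pickle.load(open('scene.pkl','rb'))['img']).max(2)
m=(cv2.medianBlur(d,3)>30).astype(np.uint8);_,lab,st,_=cv2.connectedComponentsWithStats(m[235:330,385:470])
i=1+st[1:,4].argmax();M=(lab==i).astype(np.uint8);print(st[i])
M=cv2.morphologyEx(M,cv2.MORPH_CLOSE,np.ones((7,7)));Mb=cv2.resize(M*255,None,fx=4,fy=4,interpolation=cv2.INTER_LINEAR)>127
def cost(q):
    x,y,a,b,yaw=q;R_=Ro.from_euler('zyx',[yaw/100+np.radians(4.4),a/100,b/100]).as_matrix()
    P=[np.array([.568+x/1000,-.228+y/1000,.2])+R_@np.array([i*.03,j*.022,k*.088]) for i in(-1,1) for j in(-1,1) for k in(0,1)]
    u=((proj(c,P)-[385,235]+.5)*4-.5).astype(np.float32)
    H=np.zeros(Mb.shape,np.uint8);cv2.fillConvexPoly(H,cv2.convexHull(u).astype(int),1);return 1-(H&Mb).sum()/(H|Mb).sum()
for q0 in([0]*5,[3,0,-5,0,0],[3,3,5,3,3]):
    s_=minimize(cost,q0,method='Nelder-Mead',options=dict(initial_simplex=np.vstack([q0,np.array(q0)+4*np.eye(5)])));print(s_.x.round(1),s_.fun)
print(cost([0]*5))
E
```

```text
t 13.65 rack [ 0.022  -0.321   0.2232] p [ 0.5973 -0.2264  0.4192] F [ 0.4  -0.31 -0.74] J [  -5.   26.   29.    2. -104.  100.] 0.9000060302747316
[  15   18   48   61 1938]
[  5.5   2.7 -11.3   6.9   6. ] 0.054147152137785204
[ 4.1  2.2 -6.9  6.1  2. ] 0.05893411315349728
[  5.8   3.1 -10.7   8.2   6.2] 0.05310057480003649
0.10098081023454153
```

move_arm(series=[{"grip": 0,"xyz": [-40,7,0],"angular": [0,0.05,-0.04]},{"grip": 0,"xyz": [-80,14,10],"angular": [0,0.1,-0.08]},{"grip": 0,"xyz": [-120,21,25],"angular": [-0.005,0.15,-0.12]},{"grip": 0,"xyz": [-160,28,45],"angular": [-0.01,0.183,-0.147]},{"grip": 0,"xyz": [-187,34,59],"angular": [-0.01,0.183,-0.147]},{"grip": 0,"xyz": [-187,34,100],"angular": [-0.01,0.183,-0.147]},{"grip": 0,"xyz": [-187,34,130],"angular": [-0.01,0.183,-0.147]},{"grip": 0,"xyz": [-187,34,130],"angular": [-0.01,0.183,-0.147]},{"grip": 0,"xyz": [-187,34,130],"angular": [-0.01,0.183,-0.147]}])

```text
time_s: 14.6
tcp_pos: [0.3918, -0.2769, 0.3273]
ee_rot: [[0.975, 0.223, -0.011], [0.223, -0.975, 0.003], [-0.01, -0.005, -1.0]]
wrist_force: [-0.6, -0.9, 1.2]
gripper_width: 0.161
gripper_force: 0.0
```

```bash
python3 - <<'E'
from st import *
show([.4075,-.2764,.257],Rr(YR),p,R)
c=r.capture('top')
# case top dark screen centre in the top view (z=.288)
g=cv2.cvtColor(c['img'],cv2.COLOR_RGB2GRAY)[170:240,390:460];st=cv2.connectedComponentsWithStats((g<60).astype(np.uint8))
for s_,ce in zip(st[2][1:],st[3][1:]):
    if s_[4]>60: print(s_,ray(c,ce+[390,170],.288))
E
```

```text
t 14.6 rack [-0.1896 -0.3244  0.1313] p [ 0.3918 -0.2769  0.3273] F [-0.65 -0.88  1.18] J [-16.   5. -11.   0. -75. 119.] 0.16131784684256775
xyz [16.1, 3.4, 70.2] ang [-0.0052, 0.0103, 0.0002]
[ 21  15  16  33 257] [ 0.56141926 -0.19814604  0.288     ]
[ 36  15  17  24 334] [ 0.57102103 -0.22789144  0.288     ]
```

The case top centre is measured 3 mm from the tray centre, so it stands well inside. Now the key.

move_arm(series=[{"grip": 0,"xyz": [16,3,20],"angular": [-0.005,0.01,0]},{"grip": 0,"xyz": [16,3,50],"angular": [-0.005,0.01,0]},{"grip": 0,"xyz": [16,3,66],"angular": [-0.005,0.01,0]},{"grip": 0,"xyz": [16,3,70],"angular": [-0.005,0.01,0]},{"grip": 0,"xyz": [16,3,70],"angular": [-0.005,0.01,0]},{"grip": 0,"xyz": [16,3,70],"angular": [-0.005,0.01,0]}])

```text
time_s: 15.25
tcp_pos: [0.4087, -0.2762, 0.2588]
ee_rot: [[0.975, 0.224, 0.004], [0.224, -0.975, -0.001], [0.004, 0.002, -1.0]]
wrist_force: [0.0, 0.3, 0.1]
gripper_width: 0.006
gripper_force: 0.0
```

move_arm(series=[{"grip": 0,"xyz": [0,0,3],"angular": [0,0,0]},{"grip": 0,"xyz": [0,0,5],"angular": [0,0,0]},{"grip": 0,"xyz": [0,0,6],"angular": [0,0,0]},{"grip": 0,"xyz": [0,0,7],"angular": [0,0,0]},{"grip": 0,"xyz": [0,0,7],"angular": [0,0,0]}])

```text
time_s: 15.75
tcp_pos: [0.4074, -0.2758, 0.25]
ee_rot: [[0.975, 0.223, 0.001], [0.223, -0.975, 0.001], [0.001, -0.001, -1.0]]
wrist_force: [0.4, -0.1, 0.2]
gripper_width: 0.006
gripper_force: 0.0
```

move_arm(series=[{"grip": 0,"xyz": [0,0,1],"angular": [0,0,0]},{"grip": 0,"xyz": [0,0,2],"angular": [0,0,0]},{"grip": 0,"xyz": [0,0,3],"angular": [0,0,0]},{"grip": 0,"xyz": [0,0,3],"angular": [0,0,0]}])

```text
time_s: 16.15
tcp_pos: [0.4075, -0.2758, 0.2471]
ee_rot: [[0.975, 0.223, 0.001], [0.223, -0.975, 0.001], [0.001, -0.0, -1.0]]
wrist_force: [-0.2, 1.3, 0.6]
gripper_width: 0.004
gripper_force: 0.4
```

move_arm(series=[{"grip": 0,"xyz": [0,0,1],"angular": [0,0,0]},{"grip": 0,"xyz": [0,0,1.5],"angular": [0,0,0]},{"grip": 0,"xyz": [0,0,2],"angular": [0,0,0]},{"grip": 0,"xyz": [0,0,2],"angular": [0,0,0]}])

```text
time_s: 16.55
tcp_pos: [0.4076, -0.2758, 0.2459]
ee_rot: [[0.975, 0.223, 0.002], [0.223, -0.975, 0.0], [0.002, 0.0, -1.0]]
wrist_force: [-1.5, 2.2, 5.6]
gripper_width: 0.008
gripper_force: 2.8
```

move_arm(series=[{"grip": 0,"xyz": [0,0,0.6],"angular": [0,0,0]},{"grip": 0,"xyz": [0,0,1.2],"angular": [0,0,0]},{"grip": 0,"xyz": [0,0,1.2],"angular": [0,0,0]}])

```text
time_s: 16.85
tcp_pos: [0.4076, -0.2758, 0.2458]
ee_rot: [[0.975, 0.224, 0.002], [0.224, -0.975, -0.0], [0.002, 0.001, -1.0]]
wrist_force: [-2.3, 4.5, 10.1]
gripper_width: 0.007
gripper_force: 5.2
```

The tool stopped moving while the force rose to 10 N, so the key is on its stop. I'll withdraw.

move_arm(series=[{"grip": 0,"xyz": [0,0,-20],"angular": [0,0,0]},{"grip": 0,"xyz": [0,0,-60],"angular": [0,0,0]},{"grip": 0,"xyz": [0,0,-110],"angular": [0,0,0]},{"grip": 0,"xyz": [0,0,-160],"angular": [0,0,0]},{"grip": 0,"xyz": [0,0,-180],"angular": [0,0,0]},{"grip": 0,"xyz": [0,0,-180],"angular": [0,0,0]},{"grip": 0,"xyz": [0,0,-180],"angular": [0,0,0]},{"grip": 0,"xyz": [0,0,-180],"angular": [0,0,0]}])

```text
time_s: 17.65
tcp_pos: [0.4069, -0.2756, 0.4219]
ee_rot: [[0.975, 0.223, -0.002], [0.223, -0.975, 0.002], [-0.002, -0.003, -1.0]]
wrist_force: [-0.6, -0.3, -1.3]
gripper_width: 0.007
gripper_force: 0.0
```

```bash
python3 - <<'E'
from st import *
print(r.finish_job())
E
```

```text
t 17.65 rack [-0.1746 -0.3265  0.2259] p [ 0.4069 -0.2756  0.4219] F [-0.6  -0.27 -1.26] J [-15.   5.   2.  -0. -87. 118.] 0.007062038148956119
the job is handed in; nothing more can be done
None
```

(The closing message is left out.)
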